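# Punch the sample tag with a mallet blow and put the mallet away

## Task

Pick up the mallet and give the punch of the press that holds the metal tag a brisk blow, following through until the punch is felt to land firmly on its hidden stop, but without slamming or leaning hard on the stop; then lift off so that it springs back up. Put the mallet away standing in its own pocket of the tool board, handle over the painted bar, and let go. Touch the punch with the mallet only, leave the punch of the empty press alone and do not disturb the jar, beaker, carton and weight.

Things in the scene. Friction and masses are not known exactly. Their poses are not given: they have to be found in the camera images.
- mallet: Mallet standing on a striking face, handle level. Grey round head 56 mm across, 84 mm tall, black band; flat-sided wooden handle 24 wide, 28 high, its centre line 42 mm above the lower face, its end 150 mm from the head's axis. About 0.5 kg; balances 10 mm from the head's axis. Origin: centre of the lower striking face; z up along the head, handle towards -x.
- mallet_grip (a point): Point on the handle's centre line, 58 mm from the head's axis, 42 mm above the lower striking face; axes as the mallet's. A good place to grip from above, across the 24 mm width. A push on the face tries to turn the mallet in the fingers, so grip hard.
- press: Grey C-frame tag press fixed to the bench, the one of two with the tag on its die. Base 150 x 110 x 22 mm, column at its +x end, arm up to 107 mm high; guide bush 44 mm across, its top 109 mm above the bench; in it, out of sight, a collar on the punch's shaft lands on the stop. Origin: centre of the base's underside; z up, open side to -x.
- punch: Sprung steel punch of the tagged press: flat round cap 46 mm across, 12 thick, on a 20 mm shaft. Origin: centre of the cap's top, 20 mm to -x of the press's origin, 150 mm above the bench when up. A hidden stop ends its stroke 10 to 28 mm down: feel for it. The spring takes 4 N to start and at most 11 N; then force jumps: 3 N more is home, over 45 N spoils the die.
- tag: Bare aluminium sample tag 45 x 170 x 3 mm clamped on the die of the press, its ends sticking out 30 mm on both sides of the base. Origin: centre of its underside, under the punch.
- spare_press: The other tag press, same in looks but with an empty die. Origin as the press.
- spare_punch: Punch of the empty press, looks the same as the punch. Origin: centre of its cap's top.
- board: Plywood tool board fixed to the bench, 220 x 240 mm, 12 mm thick, with two square pockets side by side, each 72 mm inside with rails 12 mm high. On the mallet's pocket a dark disc and a bar (the outline of head and handle) are painted; the other pocket holds a steel weight. Origin: centre of its underside; z up.
- bay (a point): Centre of the floor of the mallet's pocket, 12 mm above the bench; axes as the board's. The head stands here, the handle lies above the painted bar, towards the board's -x.
- bay_grip (a point): Where mallet_grip is when the mallet stands properly in its pocket: 58 mm from bay towards the board's -x, 42 mm above the pocket floor.
- jar: Closed plastic sample jar with a paper label, 64 mm across, 100 mm tall. Loose bystander. Origin: centre of its underside.
- beaker: Open white ceramic beaker, 70 mm across, 90 mm tall. Loose bystander. Origin: centre of its underside.
- carton: Upright brown cardboard sample carton, 50 x 90 mm, 120 mm tall. Loose bystander. Origin: centre of its underside.
- weight: Loose steel knobbed weight, 50 mm across, 70 mm tall, standing in the other pocket of the tool board. Loose bystander. Origin: centre of its underside.
Mind the look-alikes: they are no part of the job. What is shaped like the press but blue or turquoise is not meant.

How it is judged:
By the outcome, as a careful person would: the job done as asked, in the order asked, and still so for the second after the job is handed in, with the robot touching nothing.
It also fails if it takes over 51 s, if anything falls off the work surface, if the arm or the gripper's body presses on something with over 40 N, if the wrist force passes 120 N, or if a joint passes its speed limit or range.

## Robot

A 6-joint arm with a two-finger parallel gripper is mounted at the origin on the work surface. World frame = base frame: x ahead of the robot, y to its left, z up, the work surface at z = 0. Lengths are in m, angles in rad, forces in N, time in s.
With the tool pointing down it reaches from about 0.3 to 0.875 m from the base axis. Payload 6.4 kg.
Tool frame: the origin (TCP) lies at the very end of the fingers, on their centre line; the grasp point (between the pads) lies 19 mm behind it; z points along the fingers, y is the direction in which the jaws open and shut (so a half turn about z gives the same grasp; the last joint's range is limited). The gripper opens to 85 mm and grips with 20 to 120 N. Pads are 22 mm wide; open, the fingers measure 114 mm over their backs; the gripper's body (76 mm by 85 mm) begins 54 mm behind the grasp point. The pads swing forward as they close: fully open they stand 13 mm farther back than shut.
Start: joints at [1.018, 0.181, 1.607, -0, 1.354, -0.206], TCP at [0.195, 0.541, 0.231] pointing down, gripper open.
Joint ranges: [-2.99, 2.99], [-0.89, 2.07], [0.3, 2.58], [-1.14, 4.28], [0, 2.63], [-3.12, 3.12]. Speed limits (rad/s): [2.57, 2.57, 3.01, 3.14, 3.14, 3.14].

## Interface

Orientations are given as [roll, pitch, yaw] about the fixed x, y, z axes, in that order (R = Rz(yaw) Ry(pitch) Rx(roll)).
In Python, from bench import ctrl, cams gives the robot as it stands.
- The arm moves only by the shell command python3 -m pendant 'ROWS' [FORCE]. ROWS is JSON, a list of rows, each an object with "claw": the finger opening in mm, from 0 to 85.4; "delta_pos": the shift along the tool's x, y, z in mm, a list of three; "yaw": the turn about the tool's z in rad. A call has 1 to 5 rows; each row shifts and turns the commanded pose from where the row before left it, along the tool's axes as they then stand; what a row does not reach is not made up. A row lasts 1/10 s, in which the tool goes at most 50 mm and 8.59 degrees, less where a joint would pass 70% of its speed; a pose out of reach is approached as far as the arm can. A call is refused whole if a number of a shift passes 50 or a number of a turn 0.15, either way. A call with a gripper value outside its range is refused whole. The fingers move at their own pace and stop on an object; FORCE is the grip in N (left out, the last holds). Time passes only in rows, so rows that do not move let the fingers close. It gives the time, the measured TCP pose, the force and the opening at its end, in the units of the state.
- ctrl.get_state(): the state, without advancing time (a new reading comes with each control period).
- cams.grab_frame(name): name is "scene" or "top" or "wrist"; returns a dict with "img" (480x640x3 uint8, red, green, blue), "z_map" (480x640 float32, m along the optical axis (not along the pixel's ray), 0 where there is no reading), "fx", "fy", "cx", "cy" (pixels), "k1" (the pictures are not rectified: a ray, as slopes to the right and down, at radius r is drawn at 1 + k1 r^2 times it, then the intrinsics apply), "cam_to_world" (4x4, takes a point from camera to world coordinates). Camera axes: x right, y up, looking along -z (the intrinsics and any distortion apply to the point x, -y, -z); pixel columns grow to the right and rows downward; lengths in m; the calibration is good to about 2 mm. A picture is of the moment at which its call begins.
- ctrl.sign_off(): hands the job in, once; it reports no verdict.
The state is a dict: "time": time; "q": joint angles; "qvel": joint speeds; "effort": joint torques, N m; "ee_pos": TCP position; "orientation": TCP orientation; "force": force on the tool from outside, world axes, zero at the start; "moment": the same for the moment, N m; "width": finger opening in m.
Only numpy, scipy, OpenCV 4.12 (cv2) and the standard library are available. Lean on these libraries where they do the work, as an engineer would, in place of code of your own. Each camera call takes 0.05 s, during which the arm holds its last target.

## Working session

There is one attempt and no reset: what is moved stays moved. The work goes in short steps, Python scripts to look and compute and a shell command to move; the robot and the scene stay as the last step left them, time stands still between calls to the robot, and variables do not carry over. Pictures are saved under pics/ and viewed, and the job is handed in when it is done.

```bash
ls; mkdir -p pics; cat > h.py <<'E'
import numpy as np, cv2
from bench import ctrl, cams
def grab(n):
    f=cams.grab_frame(n); np.savez('pics/'+n+'.npz',**f); return f
def save(f,name): cv2.imwrite('pics/'+name+'.png',cv2.cvtColor(np.asarray(f['img']),cv2.COLOR_RGB2BGR))
def load(n): return dict(np.load('pics/'+n+'.npz'))
def ray(f,u,v):
    K=np.array([[f['fx'],0,f['cx']],[0,f['fy'],f['cy']],[0,0,1]],float)
    p=cv2.undistortPoints(np.array([[[u,v]]],float),K,np.array([float(f['k1']),0,0,0]))[0,0]
    T=np.array(f['cam_to_world']); return T[:3,3],T[:3,:3]@np.array([p[0],-p[1],-1.])
def onplane(f,u,v,z):
    o,d=ray(f,u,v); return o+d*(z-o[2])/d[2]
def depthpt(f,u,v):
    o,d=ray(f,u,v); return o+d*float(f['z_map'][int(round(v)),int(round(u))])
E
python3 - <<'E'
from h import *
s=ctrl.get_state(); print(s)
for n in('scene','top','wrist'):
    f=grab(n); save(f,n+'0'); print(n,f['cam_to_world'].round(3).tolist(),f['fx'],f['k1'])
E
```

```text
pics
{'time': 0.0, 'q': array([ 1.01770970e+00,  1.81551644e-01,  1.60800815e+00, -9.02609324e-07,
        1.35380303e+00, -2.06335154e-01]), 'qvel': array([-0.00196788, -0.0016157 , -0.00331669,  0.00022258,  0.00073075,
       -0.00133026]), 'effort': array([ 1.20366029e-03, -4.44870615e+01, -3.51336157e+01, -2.78956722e-04,
        9.00539366e-03, -3.36524046e-06]), 'ee_pos': array([0.19511574, 0.54029386, 0.23037813]), 'orientation': array([-3.13985985e+00, -3.61799178e-04,  2.79484107e+00]), 'force': array([ 0.00562859,  0.47152162, -0.41543171]), 'moment': array([ 0.00761855,  0.00207715, -0.02309849]), 'width': 0.08536637153748175}
scene [[-0.478, -0.678, 0.558, 1.109], [0.878, -0.382, 0.288, 0.271], [0.018, 0.628, 0.778, 0.947], [0.0, 0.0, 0.0, 1.0]] 524.4649051908201 0.04931485577861968
top [[-0.03, 0.995, -0.095, 0.395], [-0.999, -0.028, 0.022, -0.033], [0.019, 0.095, 0.995, 1.24], [0.0, 0.0, 0.0, 1.0]] 525.2814956826177 -0.15520664146792393
wrist [[0.34, -0.907, -0.248, 0.132], [0.94, 0.327, 0.091, 0.564], [-0.001, -0.264, 0.964, 0.374], [0.0, 0.0, 0.0, 1.0]] 335.0422152853543 0.016417293967395063
```

View pics/top0.png

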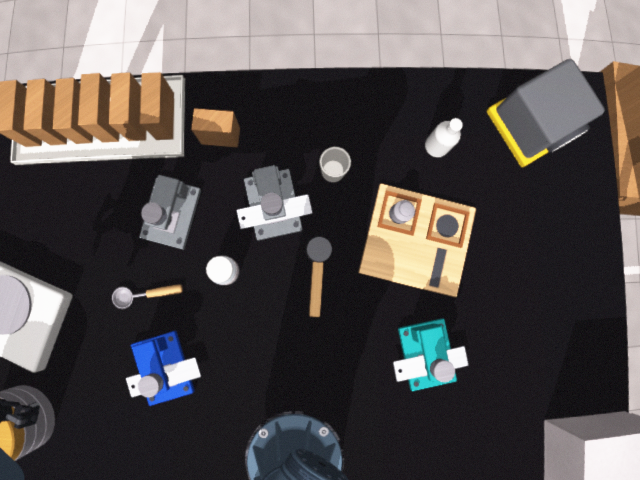

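View pics/scene0.png

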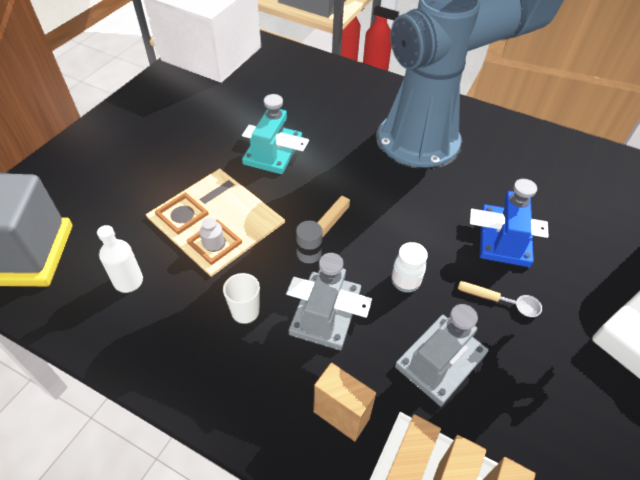

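View pics/wrist0.png

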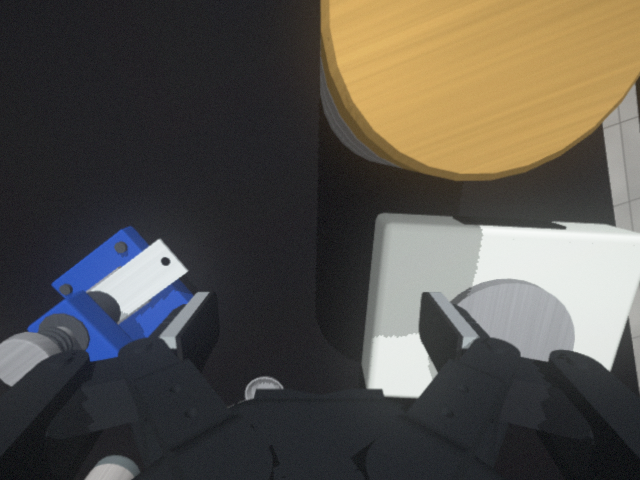

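Top view: the mallet's head is at (319,249) and its handle end at (315,316). The board is at (418,240), with the dark disc at (448,226) and the bar at (438,267). Press candidates in the top view are grey at (272,202) with a long white tag, grey at (168,212), blue at (165,370) and turquoise at (430,355). The grey one with the tag fits; I'll check it in an enlarged crop.

```bash
python3 - <<'E'
from h import *
a=load('top')['img'][140:340,120:320]; b=load('scene')['img'][230:430,280:500]
a=cv2.resize(a,(400,400),interpolation=2); b=cv2.resize(b,(400,400),interpolation=2)
cv2.imwrite('pics/crop1.png',np.hstack([a,b])[:,:,::-1])
a=load('top')['img'][170:330,290:490]; b=load('scene')['img'][160:290,140:360]
a=cv2.resize(a,(400,320),interpolation=2); b=cv2.resize(b,(400,320),interpolation=2)
cv2.imwrite('pics/crop2.png',np.hstack([a,b])[:,:,::-1])
E
```

```text
(no output)
```

View pics/crop1.png

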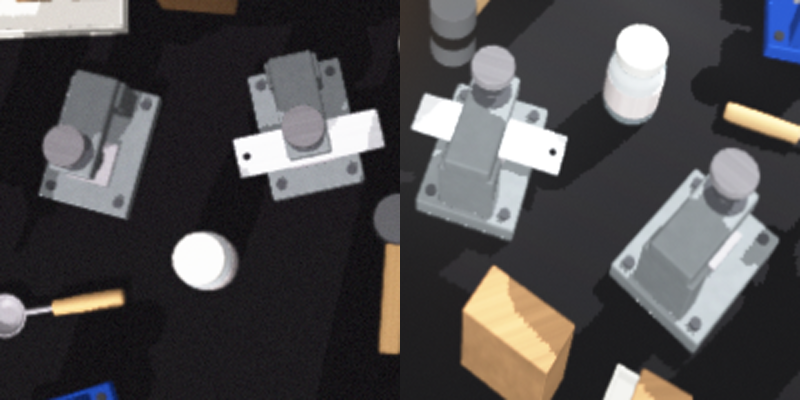

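View pics/crop2.png

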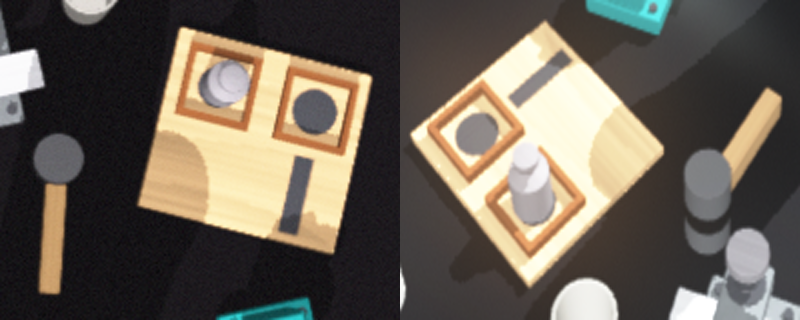

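Confirmed: in both views of the crop the press with the white tag sticking out on both sides is the target (cap at top (272,204), scene (331,266)). The other grey press has only its bare die. In the board crop the dark disc and bar are clear, and the weight stands in the other pocket.

```bash
cat >> h.py <<'E'
def cloud(f):
    K=np.array([[f['fx'],0,f['cx']],[0,f['fy'],f['cy']],[0,0,1]],float)
    h,w=f['z_map'].shape; U,V=np.meshgrid(np.arange(w),np.arange(h))
    p=cv2.undistortPoints(np.stack([U,V],-1).reshape(-1,1,2).astype(float),K,np.array([float(f['k1']),0,0,0])).reshape(h,w,2)
    z=f['z_map'].astype(float); T=np.array(f['cam_to_world'])
    return np.stack([p[...,0]*z,-p[...,1]*z,-z],-1)@T[:3,:3].T+T[:3,3]
def tri(fa,a,fb,b):
    o1,d1=ray(fa,*a);o2,d2=ray(fb,*b)
    t=np.linalg.lstsq(np.stack([d1,-d2],1),o2-o1,rcond=None)[0]
    p,q=o1+t[0]*d1,o2+t[1]*d2; return (p+q)/2,np.linalg.norm(p-q)
def blob(m,seed):
    n,l,s,c=cv2.connectedComponentsWithStats(m.astype(np.uint8)); k=l[seed[1],seed[0]]
    return l==k,c[k],s[k]
E
python3 - <<'E'
from h import *
T,S=load('top'),load('scene'); ct,cs=cloud(T),cloud(S)
def top(name,st,ss,zlo,zhi):
    r=[]
    for f,c,s in((T,ct,st),(S,cs,ss)):
        m=(c[...,2]>zlo)&(c[...,2]<zhi); b,cc,st_=blob(m,s); pts=c[b]
        (x,y),rad=cv2.minEnclosingCircle(pts[:,:2].astype(np.float32))
        print(name,st_[4],'ctr px',cc.round(1),'mean',pts.mean(0).round(4),'enc',round(x,4),round(y,4),round(rad,4),'seedz',c[s[1],s[0],2].round(4)); r.append(cc)
    print('  tri',tri(T,r[0],S,r[1]))
top('cap',(272,203),(331,264),.140,.16)
top('head',(319,249),(309,231),.074,.095)
top('spare',(153,212),(462,317),.140,.16)
# handle: wood
for f,c,n,s in((T,ct,'t',(316,290)),(S,cs,'s',(332,219))):
    hsv=cv2.cvtColor(f['img'],cv2.COLOR_RGB2HSV)
    m=(hsv[...,0]<25)&(hsv[...,1]>70)&(hsv[...,2]>90); b,cc,st=blob(m,s)
    b&=(c[...,2]>.045)&(c[...,2]<.065)
    p=c[b]; print('handle',n,b.sum(),p.mean(0).round(4)); xy=p[:,:2]-p[:,:2].mean(0); w,v=np.linalg.eigh(xy.T@xy); d=v[:,1]; print(d, np.degrees(np.arctan2(d[1],d[0])), np.ptp(xy@d),np.ptp(xy@v[:,0]), cv2.minAreaRect(p[:,:2].astype(np.float32)))
# disc & bar
r={}
for f,c,n,ds,bs in((T,ct,'t',(448,226),(438,268)),(S,cs,'s',(182,214),(217,192))):
    g=f['img'].max(-1)<110
    for nm,sd in(('disc',ds),('bar',bs)):
        b,cc,st=blob(g,sd); P=np.array([onplane(f,u,v,.012) for v,u in np.argwhere(b)])
        q=P[:,:2]-P[:,:2].mean(0); w,v=np.linalg.eigh(q.T@q)
        print(n,nm,st[4],cc.round(1),P.mean(0).round(4),'depthz',np.median(c[b][:,2]).round(4),'ax deg',np.degrees(np.arctan2(v[1,1],v[0,1])).round(2),np.ptp(q@v,axis=0).round(3)); r[n,nm]=cc
for nm in('disc','bar'): print(nm,tri(T,r['t',nm],S,r['s',nm]))
E
```

```text
cap 367 ctr px [271.1 202.9] mean [0.5829 0.0298 0.1495] enc 0.5835 0.03 0.0231 seedz 0.15
cap 429 ctr px [331.  263.4] mean [0.5861 0.0297 0.1486] enc 0.5837 0.0289 0.024 seedz 0.1471
  tri (array([0.58382317, 0.0293983 , 0.14542101]), np.float64(0.001283909080979551))
head 496 ctr px [318.9 248.9] mean [ 0.4884 -0.0698  0.0836] enc 0.4885 -0.0698 0.0279 seedz 0.0839
head 466 ctr px [309.3 231.4] mean [ 0.4915 -0.0692  0.0829] enc 0.4899 -0.0711 0.0291 seedz 0.0862
  tri (array([ 0.48887359, -0.07024002,  0.07922668]), np.float64(0.0007206099960238868))
spare 350 ctr px [151.7 212.7] mean [0.5699 0.2838 0.1495] enc 0.5706 0.2847 0.0233 seedz 0.1496
spare 550 ctr px [463.5 316. ] mean [0.5729 0.283  0.149 ] enc 0.5697 0.2834 0.0247 seedz 0.1512
  tri (array([0.57070751, 0.28388984, 0.14613996]), np.float64(0.0017752611680094538))
handle t 582 [ 0.4005 -0.0612  0.0553]
[-0.99539112  0.09589852] 174.4969627253121 0.12382946276793227 0.023910248862799924 ((0.40096697211265564, -0.06133648008108139), (0.023858584463596344, 0.12382996827363968), 84.45653533935547)
handle s 429 [ 0.3953 -0.0596  0.0545]
[-0.997094    0.07618109] 175.63091210175452 0.11320383898616307 0.026465409842130534 ((0.39612144231796265, -0.061372023075819016), (0.025491591542959213, 0.11298607289791107), 84.65658569335938)
t disc 348 [446.8 225.8] [ 0.5406 -0.3798  0.012 ] depthz 0.0122 ax deg 159.18 [0.049 0.051]
t bar 301 [437.4 267.9] [ 0.4408 -0.3515  0.012 ] depthz 0.0118 ax deg 164.14 [0.021 0.09 ]
s disc 128981 [290.5 200.6] [ 0.2609 -0.2234  0.012 ] depthz 0.012 ax deg 161.35 [2.113 2.285]
s bar 128981 [290.5 200.6] [ 0.2609 -0.2234  0.012 ] depthz 0.012 ax deg 161.35 [2.113 2.285]
disc (array([ 0.49597387, -0.22658453,  0.16331804]), np.float64(0.21756420967304207))
bar (array([ 0.41613741, -0.25478828,  0.0522737 ]), np.float64(0.17269483867098925))
```

```bash
python3 -m pendant '[{"claw":85,"delta_pos":[-30,-34,0],"yaw":0},{"claw":85,"delta_pos":[-30,-34,0],"yaw":0},{"claw":85,"delta_pos":[-30,-34,0],"yaw":0},{"claw":85,"delta_pos":[-30,-34,0],"yaw":0},{"claw":85,"delta_pos":[-30,-34,0],"yaw":0}]' 110
python3 -m pendant '[{"claw":85,"delta_pos":[-30,-34,0],"yaw":0},{"claw":85,"delta_pos":[-30,-34,0],"yaw":0},{"claw":85,"delta_pos":[-30,-34,0],"yaw":0},{"claw":85,"delta_pos":[-30,-34,0],"yaw":0},{"claw":85,"delta_pos":[-30,-34,0],"yaw":0}]'
python3 - <<'E'
from h import *
T,S=load('top'),load('scene')
r={}
for f,n,ds,bs in((T,'t',(448,226),(438,268)),(S,'s',(182,214),(217,192))):
    g0=f['img'].max(-1)
    for nm,sd in(('disc',ds),('bar',bs)):
      print(n,nm,g0[sd[1]-0,sd[0]-14:sd[0]+15].tolist())
      for th in(90,120,140):
        w=np.zeros(g0.shape,bool); w[sd[1]-24:sd[1]+25,sd[0]-20:sd[0]+21]=1
        b,cc,st=blob((g0<th)&w,sd); P=np.array([onplane(f,u,v,.012)[:2] for v,u in np.argwhere(b)],np.float32)
        print(n,nm,th,st,cc.round(1),cv2.minAreaRect(P)); r[n,nm,th]=cc
    hsv=cv2.cvtColor(f['img'],cv2.COLOR_RGB2HSV)
for th in(90,120):
  for nm in('disc','bar'): print(th,nm,tri(T,r['t',nm,th],S,r['s',nm,th]))
E
```

```text
time: 0.65
ee_pos: [0.2788, 0.3283, 0.2311]
orientation: [-3.141, 0.0, 2.796]
force: [-0.0, 0.7, 0.6]
width: 0.085
time: 1.15
ee_pos: [0.3622, 0.1173, 0.2314]
orientation: [3.141, 0.001, 2.795]
force: [1.7, 0.7, -0.6]
width: 0.085
t disc [250, 244, 158, 101, 100, 100, 103, 99, 98, 99, 97, 98, 106, 99, 99, 97, 100, 97, 95, 97, 97, 101, 95, 99, 160, 245, 249, 245, 174]
t disc 90 [     0      0    640    480 307148] [319.5 239.5] ((0.5380213856697083, -0.10381472110748291), (1.7873166799545288, 1.3017760515213013), 89.15023803710938)
t disc 120 [437 215  21  22 359] [446.9 225.7] ((0.5413074493408203, -0.3803069591522217), (0.04911085590720177, 0.05082400143146515), 42.29618453979492)
t disc 140 [437 215  21  22 376] [446.8 225.6] ((0.5412729978561401, -0.3803279995918274), (0.04911603778600693, 0.051074858754873276), 86.84601593017578)
t bar [252, 252, 252, 252, 252, 252, 252, 252, 243, 133, 104, 100, 97, 97, 100, 99, 97, 106, 154, 233, 249, 249, 250, 250, 250, 249, 250, 250, 250]
t bar 90 [     0      0    640    480 307073] [319.5 239.5] ((0.5380213856697083, -0.10381472110748291), (
[... 1335 characters left out ...]
246094)
s bar 120 [     0      0    640    480 306878] [319.6 239.6] ((0.1782662272453308, -0.16725420951843262), (1.5869876146316528, 2.200174331665039), 29.728172302246094)
s bar 140 [     0      0    640    480 306834] [319.6 239.6] ((0.1782662272453308, -0.16725420951843262), (1.5869876146316528, 2.200174331665039), 29.728172302246094)
90 disc (array([ 0.50331322, -0.05642455,  0.07967348]), np.float64(0.033047301656322824))
90 bar (array([ 0.50336714, -0.0563717 ,  0.07963731]), np.float64(0.03305743785696744))
120 disc (array([ 0.50923913, -0.18962157,  0.11962514]), np.float64(0.3090458333561754))
120 bar (array([ 0.42318949, -0.21879525, -0.01673044]), np.float64(0.2734591533516094))
```

```bash
python3 -m pendant '[{"claw":85,"delta_pos":[-31,-36,0],"yaw":0},{"claw":85,"delta_pos":[-31,-36,0],"yaw":0},{"claw":85,"delta_pos":[-31,-36,0],"yaw":0},{"claw":85,"delta_pos":[-31,-36,0],"yaw":0},{"claw":85,"delta_pos":[0,0,0],"yaw":-0.125}]'
python3 -m pendant '[{"claw":85,"delta_pos":[0,0,20],"yaw":-0.125}]'
python3 - <<'E'
from h import *
f=grab('wrist'); save(f,'w1'); 
T,S=load('top'),load('scene'); r={}
for f,n,ds,bs,th in((T,'t',(448,226),(438,268),175),(S,'s',(182,214),(217,192),190)):
    g0=f['img'].max(-1)
    for nm,sd in(('disc',ds),('bar',bs)):
        w=np.zeros(g0.shape,bool); w[sd[1]-24:sd[1]+25,sd[0]-20:sd[0]+21]=1
        m=(g0<th)&w; b,cc,st=blob(m,sd); P=np.array([onplane(f,u,v,.012)[:2] for v,u in np.argwhere(b)],np.float32)
        print(n,nm,th,st,cc.round(1),cv2.minAreaRect(P)); r[n,nm]=cc
for nm in('disc','bar'): print(nm,tri(T,r['t',nm],S,r['s',nm]))
E
```

```text
time: 1.65
ee_pos: [0.431, -0.0635, 0.2314]
orientation: [-3.14, 0.001, 2.916]
force: [0.0, 1.0, -0.2]
width: 0.0848
time: 1.75
ee_pos: [0.4315, -0.0609, 0.213]
orientation: [-3.14, 0.004, 3.046]
force: [-0.3, 0.1, 0.3]
width: 0.0856
t disc 175 [436 215  23  23 398] [446.8 225.7] ((0.5407713651657104, -0.3796548545360565), (0.05261964350938797, 0.05242861062288284), 43.139888763427734)
t bar 175 [429 248  18  40 379] [437.4 268. ] ((0.44191408157348633, -0.35117167234420776), (0.025479545816779137, 0.0934898629784584), 75.90518951416016)
s disc 190 [171 206  23  17 310] [182. 214.] ((0.5411123037338257, -0.38254064321517944), (0.04972606897354126, 0.05134684592485428), 29.601728439331055)
s bar 190 [200 180  35  23 238] [217.  191.2] ((0.44142988324165344, -0.3536433279514313), (0.0235841516405344, 0.0915367379784584), 75.41481018066406)
disc (array([ 0.5412566 , -0.38062946,  0.01270114]), np.float64(0.0021778911634757043))
bar (array([ 0.44106107, -0.35235221,  0.01297405]), np.float64(0.002713856445499724))
```

View pics/w1.png

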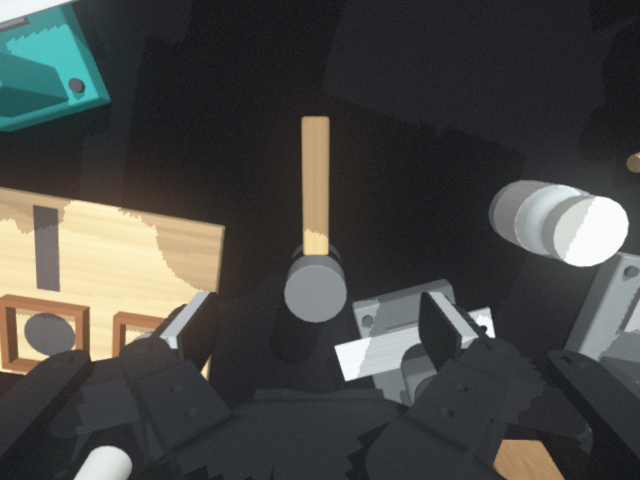

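Wrist view: the mallet is upright in the picture. The head's top is at (315,292) and the handle runs from (315,118) to (316,250), nearly parallel to the fingers' plane of symmetry.

```bash
python3 - <<'E'
from h import *
f=load('wrist'); c=cloud(f)
m=(c[...,2]>.074)&(c[...,2]<.095); b,cc,st=blob(m,(315,292)); p=c[b]
print('head',cc,st,p.mean(0),cv2.minEnclosingCircle(p[:,:2].astype(np.float32)))
(u,v),_=cv2.minEnclosingCircle(np.argwhere(b)[:,::-1].astype(np.float32))
T=load('top'); print('tri',tri(T,(318.9,248.9),f,cc))
hsv=cv2.cvtColor(f['img'],cv2.COLOR_RGB2HSV)
m=(hsv[...,0]<25)&(hsv[...,1]>60)&(hsv[...,2]>80); b,cc,st=blob(m,(315,180)); 
P=np.array([onplane(f,u,v,.056)[:2] for v,u in np.argwhere(b&(c[...,2]>.045))],np.float32); r=cv2.minAreaRect(P)
q=P-P.mean(0);w,v=np.linalg.eigh(q.T@q);print('handle',P.mean(0),r,np.degrees(np.arctan2(v[1,1],v[0,1])), 'z',np.median(c[b][:,2]))
s=ctrl.get_state();print(s['ee_pos'],s['orientation'])
E
```

```text
head [314.8989397 291.4685222] [ 284  261   63   62 3018] [ 0.48519232 -0.06911174  0.08418981] ((0.4873105585575104, -0.06941311061382294), 0.028048750013113022)
tri (array([ 0.48911685, -0.0697805 ,  0.07504675]), np.float64(0.00033895899120128066))
handle [ 0.39620084 -0.0606751 ] ((0.399927020072937, -0.06102203205227852), (0.023879000917077065, 0.1220625787973404), 84.43668365478516) 174.54774 z 0.05638585541745389
[ 0.42862072 -0.05911333  0.20834806] [ 3.14058955e+00 -2.89010937e-03  3.05357443e+00]
```

```bash
python3 -m pendant '[{"claw":85,"delta_pos":[-2,-5,25],"yaw":0},{"claw":75,"delta_pos":[0,0,40],"yaw":0},{"claw":70,"delta_pos":[0,0,30],"yaw":0},{"claw":70,"delta_pos":[0,0,5],"yaw":0},{"claw":70,"delta_pos":[0,0,0],"yaw":0}]'
```

```text
time: 2.3
ee_pos: [0.4305, -0.0632, 0.111]
orientation: [3.141, -0.002, 3.044]
force: [0.2, 0.7, 0.9]
width: 0.0701
```

```bash
python3 -m pendant '[{"claw":60,"delta_pos":[0,-1,30],"yaw":0},{"claw":60,"delta_pos":[0,0,30],"yaw":0},{"claw":60,"delta_pos":[0,0,20],"yaw":0},{"claw":60,"delta_pos":[0,0,10],"yaw":0},{"claw":60,"delta_pos":[0,0,0],"yaw":0}]'
python3 -m pendant '[{"claw":40,"delta_pos":[0,0,0],"yaw":0},{"claw":10,"delta_pos":[0,0,0],"yaw":0},{"claw":10,"delta_pos":[0,0,0],"yaw":0},{"claw":10,"delta_pos":[0,0,0],"yaw":0},{"claw":10,"delta_pos":[0,0,0],"yaw":0}]' 120
```

```text
time: 2.8
ee_pos: [0.4315, -0.0647, 0.0216]
orientation: [3.142, -0.0, 3.045]
force: [0.7, 0.3, 0.4]
width: 0.0597
time: 3.3
ee_pos: [0.4323, -0.065, 0.0228]
orientation: [-3.141, 0.002, 3.045]
force: [-2.4, 2.1, 7.9]
width: 0.0227
```

```bash
python3 -m pendant '[{"claw":10,"delta_pos":[0,0,0],"yaw":0},{"claw":10,"delta_pos":[0,0,-10],"yaw":0},{"claw":10,"delta_pos":[0,0,-30],"yaw":0},{"claw":10,"delta_pos":[0,0,-40],"yaw":0},{"claw":10,"delta_pos":[0,0,-40],"yaw":0}]' 120
python3 -m pendant '[{"claw":10,"delta_pos":[0,0,-40],"yaw":0},{"claw":10,"delta_pos":[0,0,-15],"yaw":0},{"claw":10,"delta_pos":[0,0,0],"yaw":0},{"claw":10,"delta_pos":[0,0,0],"yaw":0}]' 120
python3 - <<'E'
from h import *
f=grab('wrist'); save(f,'w2'); s=ctrl.get_state();print(s['ee_pos'],s['orientation'],s['force'],s['moment'],s['width'])
c=cloud(f)
z=s['ee_pos'][2]; print(c[220:360:12,315,2].round(4), c[100:260:15,315].round(4))
E
```

```text
time: 3.8
ee_pos: [0.4298, -0.0641, 0.1424]
orientation: [3.141, -0.002, 3.045]
force: [2.3, -0.9, -4.6]
width: 0.0227
time: 4.2
ee_pos: [0.4303, -0.0643, 0.1957]
orientation: [3.141, -0.001, 3.045]
force: [-0.5, -0.6, -4.5]
width: 0.0222
[ 0.42977742 -0.064129    0.19481941] [ 3.14071267e+00 -2.80717629e-03  3.04476166e+00] [-0.3084394   0.06143665 -5.78337523] [0.06295546 0.28060407 0.03932474] 0.02287364361976946
[0.2305 0.2289 0.2292 0.2292 0.2297 0.2289 0.2301 0.2291 0.2292 0.2293
 0.2296 0.2289] [[ 0.3488 -0.0571  0.2295]
 [ 0.353  -0.0575  0.2298]
 [ 0.3574 -0.058   0.2297]
 [ 0.3618 -0.0584  0.229 ]
 [ 0.3663 -0.0589  0.2304]
 [ 0.3709 -0.0593  0.2303]
 [ 0.3758 -0.0598  0.2295]
 [ 0.3804 -0.0603  0.2307]
 [ 0.3854 -0.0608  0.2305]
 [ 0.3908 -0.0613  0.2293]
 [ 0.3958 -0.0618  0.2304]]
```

View pics/w2.png

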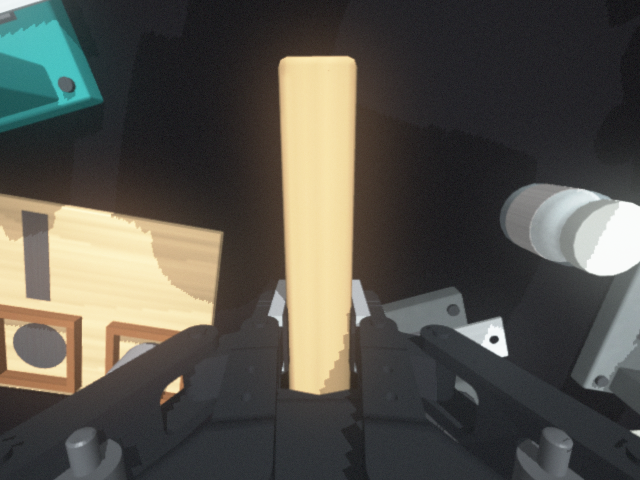

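The grasp holds. The handle looks level, with its top at 0.230 all along, and it lies centred between the pads at columns 280–355. Now over the punch.

```bash
python3 -m pendant '[{"claw":10,"delta_pos":[0,0,-15],"yaw":0},{"claw":10,"delta_pos":[-21,27,0],"yaw":0},{"claw":10,"delta_pos":[-21,27,0],"yaw":0},{"claw":10,"delta_pos":[-21,27,0],"yaw":0},{"claw":10,"delta_pos":[-23,27,0],"yaw":0}]' 120
python3 -m pendant '[{"claw":10,"delta_pos":[0,0,0],"yaw":0},{"claw":10,"delta_pos":[0,0,0],"yaw":0}]' 120
python3 - <<'E'
from h import *
f=grab('scene'); save(f,'s2'); t=grab('top'); save(t,'t2'); s=ctrl.get_state();print(s['ee_pos'],s['orientation'],s['force'],s['moment'],s['width'])
a=cv2.resize(f['img'][180:340,240:440],(400,320),interpolation=2);b=cv2.resize(t['img'][140:300,180:380],(400,320),interpolation=2)
cv2.imwrite('pics/c3.png',np.hstack([b,a])[:,:,::-1])
E
```

```text
time: 4.75
ee_pos: [0.5263, 0.0358, 0.2087]
orientation: [3.141, -0.005, 3.044]
force: [0.7, -0.7, -5.0]
width: 0.0222
time: 4.95
ee_pos: [0.5258, 0.0352, 0.2087]
orientation: [3.142, -0.005, 3.046]
force: [-0.6, 0.3, -5.6]
width: 0.0223
[0.52571639 0.03426405 0.2095756 ] [-3.14144855 -0.00364244  3.04456565] [ 0.42591203 -0.16801313 -5.08921287] [-0.01536987  0.20830107 -0.05952124] 0.02263305729959484
```

View pics/c3.png

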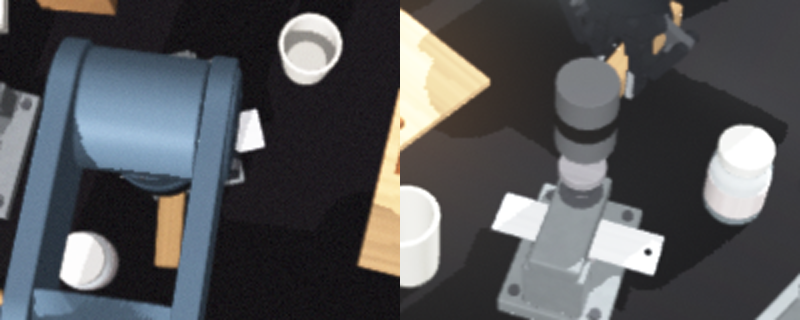

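The scene crop shows the head directly above the tagged press's cap (crop (587,95) over (583,170)) with a visible gap. One numerical check of the head's position and height, then the blow.

```bash
python3 - <<'E'
from h import *
f=load('scene'); c=cloud(f)
m=(c[...,2]>.262)&(c[...,2]<.285); b,cc,st=blob(m,(333,221)); p=c[b]; print(c[221,333],st,cv2.minEnclosingCircle(p[:,:2].astype(np.float32)),np.median(p[:,2]))
m=(abs(c[...,0]-.585)<.04)&(abs(c[...,1]-.03)<.04)&(c[...,2]>.12)&(c[...,2]<.17);print(c[262:276:2,331].round(3))
E
```

```text
[0.58480178 0.02794068 0.26866665] [318 209  33  27 690] ((0.5833655595779419, 0.028810322284698486), 0.028696151450276375) 0.2684610196866832
[[0.583 0.028 0.148]
 [0.588 0.031 0.15 ]
 [0.592 0.033 0.15 ]
 [0.596 0.035 0.15 ]
 [0.599 0.037 0.148]
 [0.603 0.039 0.148]
 [0.602 0.038 0.139]]
```

```bash
python3 -m pendant '[{"claw":10,"delta_pos":[0,0,18],"yaw":0},{"claw":10,"delta_pos":[0,0,25],"yaw":0}]' 120
```

```text
time: 5.25
ee_pos: [0.5277, 0.0335, 0.1691]
orientation: [-3.141, 0.003, 3.043]
force: [2.5, -0.5, -0.5]
width: 0.0228
```

```bash
python3 -m pendant '[{"claw":10,"delta_pos":[0,0,2],"yaw":0}]' 120
```

```text
time: 5.35
ee_pos: [0.5254, 0.0337, 0.1641]
orientation: [-3.141, -0.003, 3.043]
force: [-3.5, 0.6, 1.4]
width: 0.0225
```

```bash
python3 -m pendant '[{"claw":10,"delta_pos":[0,0,2],"yaw":0}]' 120
```

```text
time: 5.45
ee_pos: [0.5265, 0.0339, 0.1648]
orientation: [-3.141, -0.001, 3.044]
force: [-3.0, 0.3, 1.9]
width: 0.0224
```

```bash
python3 -m pendant '[{"claw":10,"delta_pos":[0,0,2],"yaw":0}]' 120
```

```text
time: 5.55
ee_pos: [0.5274, 0.0339, 0.1637]
orientation: [-3.141, 0.001, 3.044]
force: [-2.3, 0.7, 2.6]
width: 0.0223
```

```bash
python3 -m pendant '[{"claw":10,"delta_pos":[0,0,2],"yaw":0}]' 120
```

```text
time: 5.65
ee_pos: [0.5276, 0.034, 0.1616]
orientation: [-3.141, 0.002, 3.044]
force: [-3.1, -1.7, 2.7]
width: 0.0228
```

```bash
python3 -m pendant '[{"claw":10,"delta_pos":[0,0,2],"yaw":0}]' 120; python3 -c "
from h import *
s=ctrl.get_state();print(s['ee_pos'],s['force'],s['moment'],s['orientation'])"
```

```text
time: 5.75
ee_pos: [0.5276, 0.034, 0.1593]
orientation: [-3.141, 0.001, 3.045]
force: [-2.8, -2.6, 3.4]
width: 0.0223
[0.52756091 0.03400671 0.15926289] [-2.80879816 -2.5893789   3.36285626] [-0.56684771  0.57082017 -0.15953765] [-3.14080058e+00  1.46095398e-03  3.04459978e+00]
```

```bash
python3 -m pendant '[{"claw":10,"delta_pos":[0,0,2],"yaw":0}]' 120
```

```text
time: 5.85
ee_pos: [0.5276, 0.034, 0.1569]
orientation: [-3.141, 0.001, 3.045]
force: [-3.7, -2.7, 3.2]
width: 0.0224
```

```bash
python3 -m pendant '[{"claw":10,"delta_pos":[0,0,2],"yaw":0}]' 120
```

```text
time: 5.95
ee_pos: [0.5275, 0.0341, 0.1547]
orientation: [-3.141, 0.001, 3.045]
force: [-4.0, -2.7, 4.2]
width: 0.0224
```

```bash
python3 -m pendant '[{"claw":10,"delta_pos":[0,0,2],"yaw":0}]' 120
```

```text
time: 6.05
ee_pos: [0.5275, 0.0341, 0.1526]
orientation: [-3.141, 0.001, 3.045]
force: [-3.1, -3.6, 4.5]
width: 0.0227
```

```bash
python3 -m pendant '[{"claw":10,"delta_pos":[0,0,1.5],"yaw":0}]' 120
```

```text
time: 6.15
ee_pos: [0.5275, 0.0341, 0.151]
orientation: [-3.141, 0.001, 3.045]
force: [-3.5, -4.4, 5.8]
width: 0.0228
```

```bash
python3 -m pendant '[{"claw":10,"delta_pos":[0,0,1.5],"yaw":0}]' 120
```

```text
time: 6.25
ee_pos: [0.5275, 0.0341, 0.1496]
orientation: [-3.141, 0.001, 3.045]
force: [-3.6, -3.9, 5.3]
width: 0.0223
```

```bash
python3 -m pendant '[{"claw":10,"delta_pos":[0,0,1.5],"yaw":0}]' 120
```

```text
time: 6.35
ee_pos: [0.5275, 0.0341, 0.1481]
orientation: [-3.141, 0.001, 3.045]
force: [-4.6, -4.2, 6.1]
width: 0.0223
```

```bash
python3 -m pendant '[{"claw":10,"delta_pos":[0,0,1.5],"yaw":0}]' 120
```

```text
time: 6.45
ee_pos: [0.5275, 0.0341, 0.1476]
orientation: [-3.141, 0.001, 3.045]
force: [-11.0, -3.8, 23.3]
width: 0.0226
```

The stop is felt. The force jumped to about 28 N net, above the roughly 14 N that counts as home and under 45 N, at about 22–23 mm. Lifting off.

```bash
python3 -m pendant '[{"claw":10,"delta_pos":[0,0,-8],"yaw":0},{"claw":10,"delta_pos":[0,0,-20],"yaw":0},{"claw":10,"delta_pos":[0,0,-30],"yaw":0},{"claw":10,"delta_pos":[0,0,-30],"yaw":0},{"claw":10,"delta_pos":[0,0,0],"yaw":0}]' 120
python3 - <<'E'
from h import *
f=grab('scene'); save(f,'s3'); w=grab('wrist');s=ctrl.get_state();print(s['time'],s['ee_pos'],s['orientation'],s['force'],s['moment'],s['width'])
c=cloud(f);m=(c[...,2]>.140)&(c[...,2]<.16); b,cc,st=blob(m,(331,266)); p=c[b]; print(c[266,331],st,np.median(p[:,2]),cv2.minEnclosingCircle(p[:,:2].astype(np.float32)))
for u,v in((322,215),(325,205),(330,205)): print(u,v,c[v,u])
cw=cloud(w); print(cw[100:360:30,318].round(4))
cv2.imwrite('pics/c4.png',cv2.resize(f['img'][150:340,230:450],(660,570),interpolation=2)[:,:,::-1])
E
```

```text
time: 6.95
ee_pos: [0.5297, 0.0348, 0.2377]
orientation: [3.141, 0.007, 3.045]
force: [1.2, -0.3, -4.0]
width: 0.0225
7.05 [0.52685918 0.03497757 0.23307415] [ 3.14087550e+00 -5.94611216e-04  3.04514983e+00] [-0.04782268  0.01904343 -5.57335914] [ 0.04006499  0.19770657 -0.0269365 ] 0.022646565845944
[0.59325044 0.03345911 0.1513919 ] [319 253  25  22 426] 0.14909371541825145 ((0.5835238695144653, 0.0293600931763649), 0.023939859122037888)
322 215 [0.60529742 0.01696085 0.29847627]
325 205 [0.58270728 0.01049907 0.29757362]
330 205 [0.57924813 0.01806286 0.29836261]
[[0.4467 0.043  0.2684]
 [0.4553 0.0421 0.2694]
 [0.4642 0.0412 0.2689]
 [0.4737 0.0403 0.2682]
 [0.4835 0.0394 0.2689]
 [0.4936 0.0384 0.2699]
 [0.5047 0.0373 0.2692]
 [0.5162 0.0362 0.269 ]
 [0.529  0.0349 0.2679]]
```

View pics/c4.png

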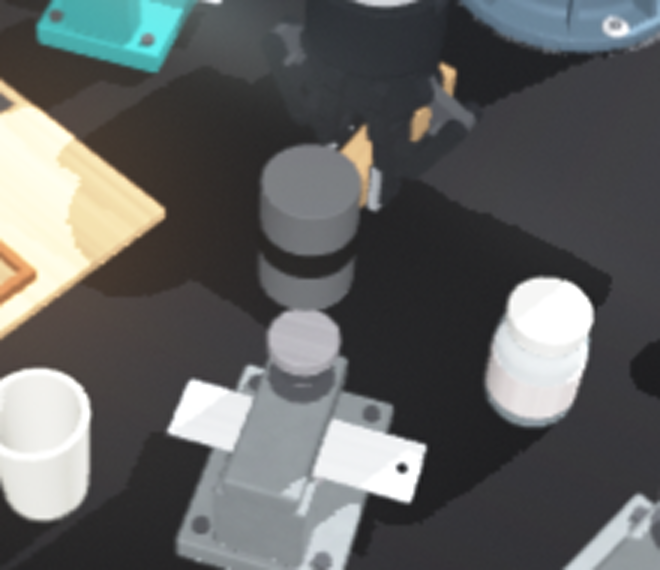

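The punch has sprung back: the cap's top is at 0.149 and the crop shows a gap under the head at (305,300). Now to the board.

```bash
python3 -m pendant '[{"claw":10,"delta_pos":[0,-20,0],"yaw":0},{"claw":10,"delta_pos":[0,-40,0],"yaw":0},{"claw":10,"delta_pos":[0,-45,0],"yaw":0},{"claw":10,"delta_pos":[1,-45,0],"yaw":0},{"claw":10,"delta_pos":[1,-45,0],"yaw":0}]' 120
python3 -m pendant '[{"claw":10,"delta_pos":[1,-45,0],"yaw":0},{"claw":10,"delta_pos":[0,-45,0],"yaw":0},{"claw":10,"delta_pos":[0,-45,0],"yaw":0},{"claw":10,"delta_pos":[0,-42,0],"yaw":0},{"claw":10,"delta_pos":[0,-30,0],"yaw":0}]' 120
python3 -m pendant '[{"claw":10,"delta_pos":[0,0,0],"yaw":0.09},{"claw":10,"delta_pos":[0,0,0],"yaw":0.089},{"claw":10,"delta_pos":[0,0,0],"yaw":0},{"claw":10,"delta_pos":[0,0,0],"yaw":0}]' 120
```

```text
time: 7.55
ee_pos: [0.5047, -0.1599, 0.231]
orientation: [3.139, -0.004, 3.045]
force: [0.7, -0.2, -3.8]
width: 0.0224
time: 8.05
ee_pos: [0.4836, -0.367, 0.2305]
orientation: [3.139, -0.004, 3.043]
force: [1.0, 0.4, -4.1]
width: 0.0221
time: 8.45
ee_pos: [0.4847, -0.3643, 0.2318]
orientation: [3.139, -0.003, 2.868]
force: [-0.3, -0.3, -4.7]
width: 0.0228
```

```bash
python3 -m pendant '[{"claw":10,"delta_pos":[0,0,40],"yaw":0},{"claw":10,"delta_pos":[0,0,45],"yaw":0},{"claw":10,"delta_pos":[0,0,40],"yaw":0},{"claw":10,"delta_pos":[0,0,15],"yaw":0},{"claw":10,"delta_pos":[0,0,0],"yaw":0}]' 120
python3 - <<'E'
from h import *
f=grab('scene'); save(f,'s4'); s=ctrl.get_state();print(s['time'],s['ee_pos'],s['orientation'],s['force'],s['width'])
c=cloud(f); zt=s['ee_pos'][2]-.021+.084; b0=(abs(c[...,0]-.541)<.045)&(abs(c[...,1]+.38)<.045)&(abs(c[...,2]-zt)<.006)
p=c[b0]; print(zt,b0.sum(),np.median(p[:,2]),cv2.minEnclosingCircle(p[:,:2].astype(np.float32)))
cv2.imwrite('pics/c5.png',cv2.resize(f['img'][120:280,120:320],(750,600),interpolation=2)[:,:,::-1])
E
```

```text
time: 8.95
ee_pos: [0.4838, -0.3633, 0.0912]
orientation: [3.138, -0.005, 2.867]
force: [-0.7, 1.2, -4.6]
width: 0.0223
9.0 [ 0.48521877 -0.36488716  0.09391457] [ 3.14071136e+00 -1.30646377e-03  2.86694916e+00] [-0.47715498 -0.94638402 -3.43827112] 0.022343800276891645
0.15691456888588207 233 0.15220428506694972 ((0.5284407138824463, -0.37075209617614746), 0.04045223817229271)
```

View pics/c5.png

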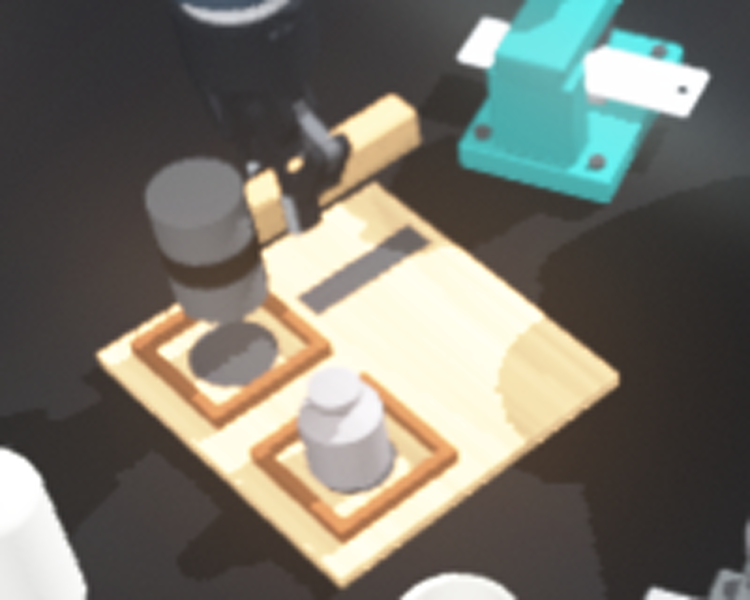

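The head hangs above the mallet's pocket, with its handle parallel to the bar (crop: head top (197,192), disc (233,352), bar (368,270)). Check the head's xy by ray.

```bash
python3 - <<'E'
from h import *
f=load('scene'); c=cloud(f)
print(c[171,172]); print(onplane(f,120+197/3.75,120+191/3.75,.153))
m=(c[...,2]>.143)&(c[...,2]<.165)&(f['img'].max(-1)<140); b,cc,st=blob(m,(172,171)); p=c[b]; print(st,np.median(p[:,2]),cv2.minEnclosingCircle(p[:,:2].astype(np.float32)))
E
```

```text
[ 0.54032702 -0.37686451  0.15306987]
[ 0.53955914 -0.37607823  0.153     ]
[159 163  27  21 430] 0.15081175312506567 ((0.5397516489028931, -0.3797832727432251), 0.02912820316851139)
```

```bash
python3 -m pendant '[{"claw":10,"delta_pos":[0,-1.5,20],"yaw":0},{"claw":10,"delta_pos":[0,0,18],"yaw":0},{"claw":10,"delta_pos":[0,0,10],"yaw":0},{"claw":10,"delta_pos":[0,0,5],"yaw":0},{"claw":10,"delta_pos":[0,0,0],"yaw":0}]' 120
```

```text
time: 9.5
ee_pos: [0.4854, -0.3672, 0.0421]
orientation: [-3.141, 0.001, 2.866]
force: [-0.3, 0.6, -5.2]
width: 0.0226
```

```bash
python3 -m pendant '[{"claw":10,"delta_pos":[0,0,3],"yaw":0},{"claw":10,"delta_pos":[0,0,2],"yaw":0},{"claw":10,"delta_pos":[0,0,0],"yaw":0}]' 120
```

```text
time: 9.8
ee_pos: [0.485, -0.3668, 0.0365]
orientation: [-3.141, 0.0, 2.866]
force: [-0.4, 0.4, -4.3]
width: 0.0223
```

```bash
python3 -m pendant '[{"claw":10,"delta_pos":[0,0,1],"yaw":0},{"claw":10,"delta_pos":[0,0,1],"yaw":0},{"claw":10,"delta_pos":[0,0,0],"yaw":0}]' 120
```

```text
time: 10.1
ee_pos: [0.485, -0.367, 0.0351]
orientation: [-3.141, 0.0, 2.866]
force: [-3.1, 2.2, 2.4]
width: 0.0229
```

The mallet is standing on the pocket floor (force up about 7 N). Releasing.

```bash
python3 -m pendant '[{"claw":25,"delta_pos":[0,0,0],"yaw":0},{"claw":30,"delta_pos":[0,0,0],"yaw":0},{"claw":40,"delta_pos":[0,0,0],"yaw":0},{"claw":46,"delta_pos":[0,0,0],"yaw":0},{"claw":46,"delta_pos":[0,0,0],"yaw":0}]' 20
python3 - <<'E'
from h import *
f=grab('wrist'); save(f,'w5')
E
```

```text
time: 10.6
ee_pos: [0.485, -0.3668, 0.0344]
orientation: [-3.141, 0.0, 2.866]
force: [-0.2, 0.9, 0.2]
width: 0.0461
```

View pics/w5.png

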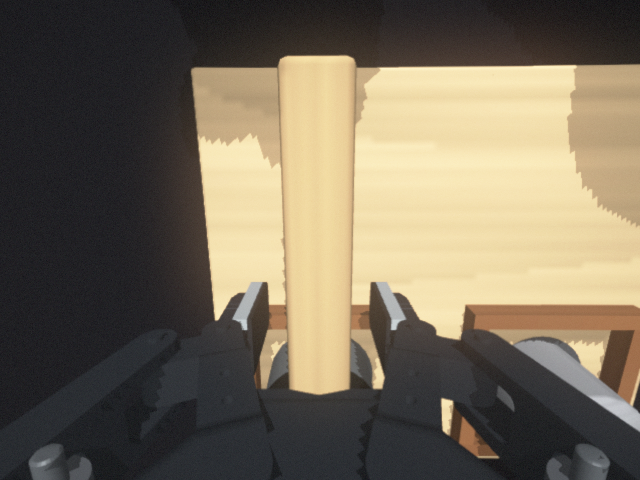

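The fingers are clear on both sides of the handle (pads at columns 255 and 385, handle 280–355), which covers the bar. Retreating upward.

```bash
python3 -m pendant '[{"claw":46,"delta_pos":[0,0,-8],"yaw":0},{"claw":46,"delta_pos":[0,0,-20],"yaw":0},{"claw":46,"delta_pos":[0,0,-35],"yaw":0},{"claw":46,"delta_pos":[0,0,-45],"yaw":0},{"claw":46,"delta_pos":[0,0,-45],"yaw":0}]'
python3 -m pendant '[{"claw":46,"delta_pos":[30,0,-20],"yaw":0},{"claw":46,"delta_pos":[40,0,0],"yaw":0},{"claw":46,"delta_pos":[20,0,0],"yaw":0},{"claw":46,"delta_pos":[0,0,0],"yaw":0}]'
python3 - <<'E'
from h import *
f=grab('scene'); save(f,'s6'); t=grab('top'); save(t,'t6'); s=ctrl.get_state(); print(s['time'],s['ee_pos'],s['force'])
a=cv2.resize(f['img'][120:280,120:320],(400,320),interpolation=2);b=cv2.resize(t['img'][150:310,320:520],(400,320),interpolation=2)
cv2.imwrite('pics/c6.png',np.hstack([b,a])[:,:,::-1])
c=cloud(f); m=(c[...,2]>.085)&(c[...,2]<.105)&(f['img'].max(-1)<150); 
b,cc,st=blob(m,(178,192)); p=c[b]; print(st,np.median(p[:,2]),cv2.minEnclosingCircle(p[:,:2].astype(np.float32)))
m=(c[...,2]>.140)&(c[...,2]<.16); b,cc,st=blob(m,(331,266)); print('punch z',np.median(c[b][:,2]),st)
E
```

```text
time: 11.15
ee_pos: [0.4846, -0.3664, 0.189]
orientation: [3.141, -0.001, 2.866]
force: [1.1, -0.6, 1.0]
width: 0.0458
time: 11.55
ee_pos: [0.3967, -0.3417, 0.2081]
orientation: [-3.141, 0.0, 2.865]
force: [-0.1, -0.4, -0.1]
width: 0.046
11.65 [ 0.39864537 -0.34266909  0.20815348] [-0.54094304 -0.18527646  0.69383282]
[163 190  26  12 139] 0.09291793547839544 ((0.546513020992279, -0.37827983498573303), 0.02673204243183136)
punch z 0.1491149649925948 [319 253  25  22 431]
```

View pics/c6.png

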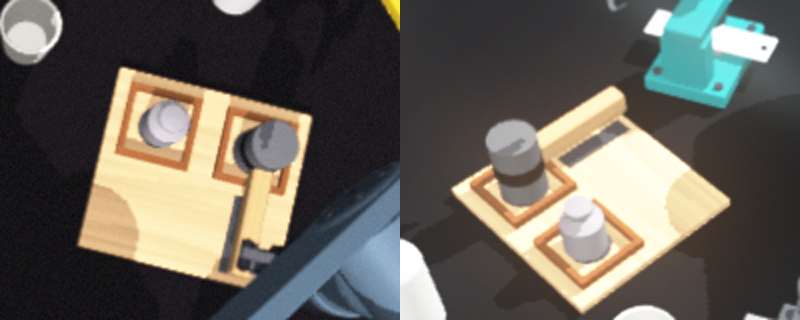

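View pics/s6.png

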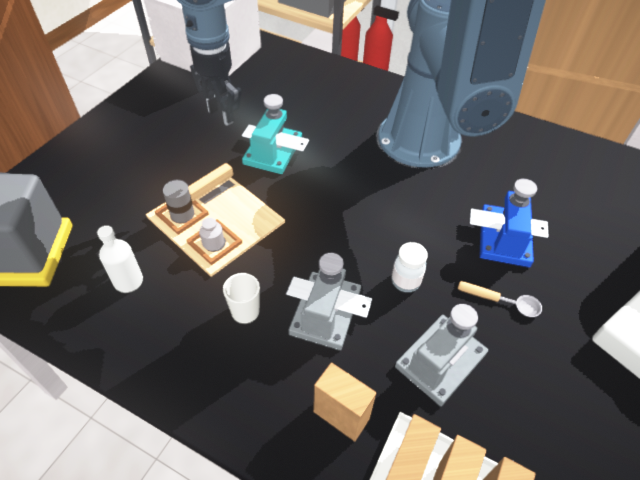

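The mallet stands upright in its pocket, the punch is up (0.149), and the bystanders are where they were. One last numerical check of the head centre and handle line.

```bash
python3 - <<'E'
from h import *
for n,ex in(('top',(.541,-.38)),('scene',(.541,-.38))):
    f=load(n); c=cloud(f); g=f['img'].max(-1)
    near=np.hypot(c[...,0]-ex[0],c[...,1]-ex[1])<.045
    p=c[near&(c[...,2]>.088)]; print(n,len(p),np.median(p[:,2]),cv2.minEnclosingCircle(p[:,:2].astype(np.float32)))
    h=c[(abs(c[...,2]-.068)<.005)&(c[...,0]>.40)&(c[...,0]<.508)&(c[...,1]<-.30)&(c[...,1]>-.42)]
    q=h[:,:2]-h[:,:2].mean(0);w,v=np.linalg.eigh(q.T@q);print('handle',len(h),h.mean(0),np.degrees(np.arctan2(v[1,1],v[0,1])),np.ptp(q@v,axis=0))
E
```

```text
top 492 0.09554100255528142 ((0.5402618646621704, -0.3806125819683075), 0.02951049990952015)
handle 352 [ 0.46543474 -0.35969044  0.06717042] 160.49250309069993 [0.02685497 0.11826316]
scene 404 0.0952399315129156 ((0.5398261547088623, -0.38350561261177063), 0.029135512188076973)
handle 382 [ 0.45431578 -0.35825172  0.06703499] 163.69642136536433 [0.02855628 0.11185236]
```

```bash
python3 -c "
from bench import ctrl
print(ctrl.sign_off())"
```

```text
the job is handed in; nothing more can be done
None
```

The job was handed in at about 11.7 s of the 51 s allowed. I struck the punch of the tagged grey press with the mallet and let it spring back. The mallet is now standing in its own pocket.

- **Blow:** I gripped the mallet at 120 N and met the cap at about 0.25 m/s, then followed through in 1.5–2 mm steps over about 1.2 s. At about 22–23 mm down, the net force jumped from about 11 N to about 28 N. That is past the roughly 14 N that counts as home and under the 45 N limit. Force was read once per step, so a shorter peak between readings would not show.
- **After lift-off:** The punch's cap measured 0.149 m, its height before the blow.
- **Mallet put away:** Its head top is at 0.0955 m, as expected for standing on the pocket floor. Its centre is within about 1–3 mm of the painted disc, and the scene view puts the handle at 163.7° against the bar's 164.2°.
- **Disagreement:** The top view gave 160.5° for the handle, but the arm partly hid it there, so I relied on the scene view.
- **Bystanders:** By eye in the last scene picture, the spare press, jar, beaker, carton and weight stand where they were.

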